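Set a spacer ring in the corner of the magnetic chuck

ROBOT

A 6-joint arm with a two-finger parallel gripper is mounted at the origin on the work surface. World frame = base frame: x ahead of the robot, y to its left, z up, the work surface at z = 0. Lengths are in m, angles in rad, forces in N, time in s.
With the tool pointing down it reaches from about 0.35 to 0.975 m from the base axis. Payload 4.9 kg.
Tool frame: the origin (TCP) lies at the very end of the fingers, on their centre line; the grasp point (between the pads) lies 19 mm behind it; x points along the fingers, y is the direction in which the jaws open and shut, and the axes are right-handed (so a half turn about x gives the same grasp; the last joint's range is limited). The gripper opens to 85 mm and grips with 20 to 120 N. Pads are 22 mm wide; open, the fingers measure 114 mm over their backs; the gripper's body (76 mm by 85 mm) begins 54 mm behind the grasp point. The pads swing forward as they close: fully open they stand 13 mm farther back than shut.
Start: joints at [1.153, 0.053, 1.613, -0, 1.476, -0.119], TCP at [0.184, 0.597, 0.231] pointing down, gripper open.
Joint ranges: [-3.01, 3.01], [-1.01, 2.22], [0.06, 2.58], [-1.02, 4.17], [0.09, 2.62], [-3.14, 3.14]. Speed limits (rad/s): [2.57, 2.57, 3.14, 3.14, 3.14, 3.14].

INTERFACE

Orientations are given as a unit quaternion [w, x, y, z].
In Python, from plant import manip gives the robot as it stands.
- The arm moves only by the tool play_rows, never from a script. Its argument "plan" is a list of rows, each a list of 5 numbers: the shift along the tool's x, y, z in mm, then the turn about the tool's x in rad, then the closure, from -1 (fully open) to 1 (shut). A call has 1 to 8 rows; each row is the pose to reach, as a shift and turn from the pose commanded when the call began, along the tool's axes at that moment; what a row does not reach only later rows make up. A row lasts 1/8 s, in which the tool goes at most 62.5 mm and 10.7 degrees, less where a joint would pass 70% of its speed; a pose out of reach is approached as far as the arm can. A call with a gripper value outside its range is refused whole. The fingers move at their own pace and stop on an object; the grip force is fixed at half the most. Time passes only in rows, so rows that repeat a pose let the fingers close. It gives the time, the measured TCP pose, the force and the opening at its end, in the units of the state.
- manip.state(): the state, without advancing time (a new reading comes with each control period).
- manip.grab_frame(name): name is "scene" or "top" or "wrist"; returns a dict with "img" (480x640x3 uint8, red, green, blue), "range_z" (480x640 float32, m along the optical axis (not along the pixel's ray), 0 where there is no reading), "fx", "fy", "cx", "cy" (pixels), "origin" and "rotation" of the camera in the world. Camera axes: x right, y up, looking along -z (the intrinsics and any distortion apply to the point x, -y, -z); pixel columns grow to the right and rows downward; lengths in m; the calibration is good to about 2 mm. A picture is of the moment at which its call begins.
- manip.job_done(): hands the job in, once; it reports no verdict.
The state is a dict: "time": time; "joint_pos": joint angles; "joint_vel": joint speeds; "joint_efforts": joint torques, N m; "tool_pos": TCP position; "tool_rot": TCP orientation; "contact_force": force on the tool from outside, world axes, zero at the start; "ft_torque": the same for the moment, N m; "gripper_width": opening from 0.0 (shut) to 1.0 (fully open).
Only numpy, scipy, OpenCV 4.12 (cv2) and the standard library are available. Lean on these libraries where they do the work, as an engineer would, in place of code of your own. Each camera call takes 0.05 s, during which the arm holds its last target. There are 200 camera calls.

TASK

Set the larger spacer ring up on the magnetic chuck, ready for stoning its face, without picking it up: with the fingertips, push it straight back against the chuck's back rail (the edge farthest from you), then keep it pressed to the rail and slide it along to the left until it sits in the corner, touching both the rail and the end stop. Then switch the magnet on by pushing the lever at the chuck's right end away from you, over to its far stop. Leave the ring lying where it is in the corner and do not disturb anything else on the chuck or the bench.

Things in the scene. Friction and masses are not known exactly. Their poses are not given: they have to be found in the camera images.
- chuck: Fixed magnetic chuck: grey block, bright steel top with thin brass lines; 150 mm (its x) by 300 mm (its y), flat top 56 mm above the bench. Origin: centre of its underside; z up, x away from the robot to the back rail, y to the left to the end stop; turned by up to 15 degrees. The right end of the top has no stop.
- back_rail (a point): Middle of the upper inner edge of the dark steel back rail (chuck x 75, y 0, z 63 mm). The rail runs along the whole back edge; its inner face is the plane chuck x = 75 mm; it is 8 mm thick and stands 7 mm above the chuck's top. A ring touching it slides when pushed mostly along the rail, and jams when pushed mostly into it.
- end_stop (a point): Middle of the upper inner edge of the dark steel end stop across the chuck's left end (chuck x 20, y 150, z 63 mm). Its inner face is the plane chuck y = 150 mm, from the rail to chuck x = -35 mm; 8 mm thick, 7 mm above the chuck's top.
- chuck_corner (a point): The inside corner of the chuck: the point on the top face where the inner faces of back rail and end stop meet (chuck x 75, y 150, z 56 mm). The seated spacer's centre lies 22 mm from either face, so at chuck x 53, y 128 mm.
- spacer: The work: a loose plain steel spacer ring, 44 mm outer diameter, 14 mm bore, 10 mm thick, about 0.1 kg, lying flat on the chuck's top in its right half, 18 to 45 mm short of the back rail. Slides easily on the oiled chuck (friction 0.16 to 0.24). The larger of the two rings on the chuck. Origin: centre of its underside (56 mm above the bench while it lies on the chuck); z up.
- small_ring: Bystander: a smaller steel ring, 28 mm outer diameter, 10 mm thick, lying on the chuck's top near the middle of the edge nearest the robot. Origin: centre of its underside. Stays put.
- block_bar: Bystander: a dark steel blocking bar, 80 mm long (its y), 16 mm wide, 20 mm high, lying on the chuck's top at the left of the edge nearest the robot, about along the chuck. Origin: centre of its underside. Stays put.
- lever (a joint): Magnet lever on the chuck's right end, in rad: 0 is off, leaning towards the robot at 50 degrees above level; 1.4 is on, at its far stop, leaning away at 50 degrees above level. It turns over the top about the chuck's y axis, needs 2 to 3 N at the knob and stays where it is left. It starts between 0 and 0.12.
- lever_knob (a point): Centre of the lever's black ball knob (21 mm in diameter), 90 mm from the lever's pivot, on a round steel arm 10 mm thick; it moves with the lever, in the plane chuck y = -162 mm. At 0 it is about 58 mm on the robot's side of the pivot and 99 mm above the bench.
- lever_pivot (a point): Point on the lever's turning axis, at the middle of the arm's thickness: chuck x 0, y -162 mm, 30 mm above the bench. The axis is parallel to the chuck's y.
- jar: Bystander: a squat white jar with a black cap, 60 mm in diameter and 55 mm high, on the bench behind the chuck. Origin: centre of its underside.
- torch: Bystander: an orange and black hand torch lying on the bench behind the chuck, 160 mm long (its x), 36 mm wide, 32 mm high. Origin: on its underside.
- micrometer: Bystander: a grey and silver outside micrometer lying flat on the bench to the left of the chuck, 150 mm long (its x), 15 mm high. Origin: on the bench, in the middle of its bow.
- wrench: Bystander: a steel wrench 170 mm long (its x) lying on the bench to the left of the chuck, nearer the robot. Origin: on its underside.
- carton: Bystander: a flat white and blue parts carton, 150 x 210 mm and 45 mm high, on the bench to the right of the chuck. Origin: centre of its underside.
- oilstone: Bystander: a two-tone oilstone, 150 x 50 mm and 25 mm high, lying on the bench to the right of the chuck, nearer the robot. Origin: centre of its underside.
There are look-alikes about, which are no part of the job. Leave any purple or yellow look-alike of the spacer alone.

How it is judged:
By the outcome, as a careful person would: the job done as asked, in the order asked, and still so for the second after the job is handed in, with the robot touching nothing.
It also fails if it takes over 64 s, if anything falls off the work surface, if the arm or the gripper's body presses on something with over 40 N, if the wrist force passes 120 N, or if a joint passes its speed limit or range.

## Working session

There is one attempt and no reset: what is moved stays moved. The work goes in short steps, Python scripts to look and compute and a tool call to move; the robot and the scene stay as the last step left them, time stands still between calls to the robot, and variables do not carry over. Pictures are saved under pics/ and viewed, about 8 in all and at most 12, crops included, and the job is handed in when it is done.

Besides the shell and the picture viewer there is one more tool, called after "Request:" in YAML: its name, and indented under it one key for each argument. play_rows: Moves the arm, as the interface text tells. Its arguments: {"type":"object","properties":{"plan":{"type":"array"}},"required":["plan"]}

```bash
mkdir -p pics; cat > h.py <<'E'
from plant import manip
import numpy as np, cv2
def shot(n,f):
    d=manip.grab_frame(n); cv2.imwrite('pics/'+f,d['img'][:,:,::-1]); np.savez('pics/'+f[:-4],**{k:np.array(v) for k,v in d.items()}); return d
def ray(d,u,v):
    r=np.array([(u-d['cx'])/d['fx'],-(v-d['cy'])/d['fy'],-1.]); return np.array(d['rotation'])@r
def onz(d,u,v,z):
    r=ray(d,u,v);o=np.array(d['origin']);return o+r*(z-o[2])/r[2]
E
python3 - <<'E'
from h import *
for n in('scene','top'):
    d=shot(n,n+'1.png');print(n,d['fx'],d['cx'],d['cy'],d['origin'],d['rotation'],d.keys())
print(manip.state())
E
```

```text
scene 534.502018563918 313.0897622827396 236.21559383488605 [ 1.03091592 -0.83020791  0.81688158] [0.87007407 0.42337976 0.11129406 0.22657078] dict_keys(['img', 'range_z', 'fx', 'fy', 'cx', 'cy', 'origin', 'rotation'])
top 480.265429969446 318.1498767949642 241.79251730497143 [ 0.42646127 -0.02539393  1.35584569] [ 0.71410026  0.03735637 -0.04173856 -0.69779883] dict_keys(['img', 'range_z', 'fx', 'fy', 'cx', 'cy', 'origin', 'rotation'])
{'time': 0.1, 'joint_pos': array([ 1.15299384e+00,  5.33035562e-02,  1.61417534e+00, -1.45353903e-05,
        1.47604170e+00, -1.19007768e-01]), 'joint_vel': array([ 2.05023093e-04, -1.26063440e-03, -2.97558029e-03, -1.50800870e-04,
        7.07625039e-04,  5.42714726e-05]), 'joint_efforts': array([-7.00432101e-04, -3.94902921e+01, -3.71363175e+01, -1.81320825e-04,
        3.95269773e-03, -2.93698761e-06]), 'tool_pos': array([0.18374999, 0.59676779, 0.23016696]), 'tool_rot': array([ 0.6990542 ,  0.10458823,  0.69940587, -0.1059054 ]), 'contact_force': array([ 0.90652168,  0.31959582, -0.21279675]), 'ft_torque': array([ 0.00715913, -0.03014684, -0.00725935]), 'gripper_width': 0.9995892635352337}
```

View pics/top1.png

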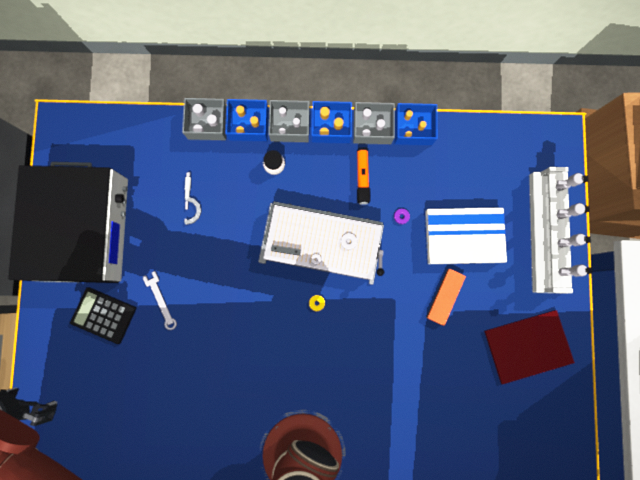

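View pics/scene1.png

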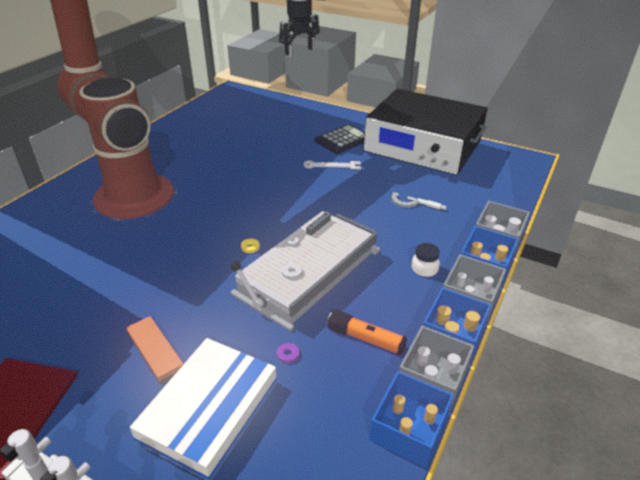

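Top view: the chuck spans about (262–383, 203–283), with the large ring near (349,241), the small ring (316,259), the bar (287,247) and the lever knob (380,271). The yellow ring (317,303) and purple ring (402,216) are look-alikes. Next I'll measure these from depth and an enlarged crop.

```bash
cat >> h.py <<'E'
from scipy.spatial.transform import Rotation as R
def fix(d):
    d={k:np.asarray(v) for k,v in d.items()}
    if d['rotation'].size==4: q=d['rotation']; d['rotation']=R.from_quat([q[1],q[2],q[3],q[0]]).as_matrix()
    return d
def cloud(d):
    v,u=np.mgrid[0:480,0:640]; z=d['range_z']
    c=np.stack([(u-d['cx'])/d['fx']*z,-(v-d['cy'])/d['fy']*z,-z],-1)
    return c@d['rotation'].T+d['origin']
E
python3 - <<'E'
from h import *
d=fix(np.load('pics/top1.npz'));P=cloud(d)
sub=(slice(190,295),slice(245,400))
H=P[...,2];print(d['rotation'].round(3))
m=np.zeros((480,640),np.uint8);m[sub]=((H[sub]>.045)&(H[sub]<.068)&(d['range_z'][sub]>0))*255
n,l,s,_=cv2.connectedComponentsWithStats(m);k=1+s[1:,4].argmax();c=P[l==k]
print('median z',np.median(c[:,2]))
r=cv2.minAreaRect((c[:,:2]*1000).astype(np.float32));print(r,cv2.boxPoints(r))
img=d['img'][sub][:,:,::-1];big=cv2.resize(img,None,fx=5,fy=5,interpolation=cv2.INTER_CUBIC);cv2.imwrite('pics/crop1.png',big)
E
```

```text
[[ 0.023  0.993 -0.112]
 [-1.     0.023  0.005]
 [ 0.007  0.112  0.994]]
median z 0.056122681196904556
((581.0435791015625, -42.7181396484375), (317.3310241699219, 162.76522827148438), 80.55976867675781) [[ 474.739    -185.88661 ]
 [ 635.2999   -212.58315 ]
 [ 687.34814   100.45033 ]
 [ 526.78723   127.146866]]
```

View pics/crop1.png

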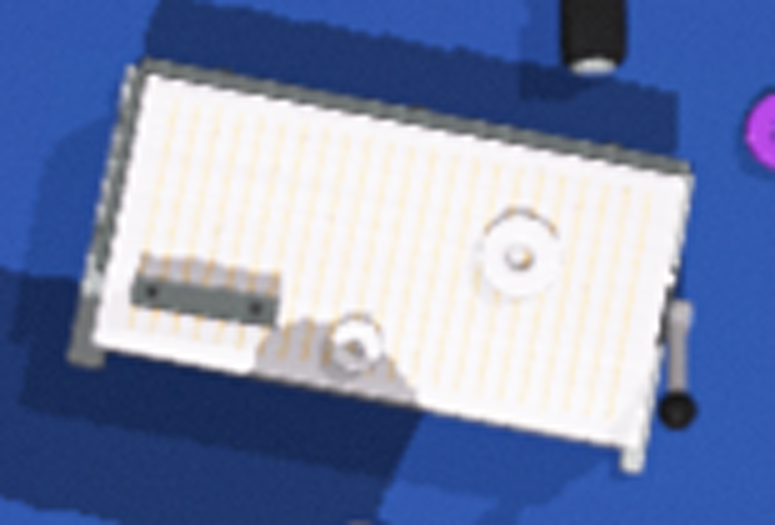

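```bash
python3 - <<'E'
from h import *
d=fix(np.load('pics/top1.npz'))
f=lambda u,v,z: onz(d,245+(u-2)/5,190+(v-2)/5,z)[:2]*1000
p={n:f(*a) for n,a in dict(corner=(146,76,.056),rr=(690,172,.056),fr=(635,447,.056),fl=(95,345,.056),ring=(520,254,.066),hole=(518,257,.066),small=(355,343,.066),knob=(677,410,.099),barL=(140,290,.076),barR=(272,310,.076)).items()}
src=np.array([[75,150],[75,-150],[-75,-150],[-75,150.]]);dst=np.array([p[k] for k in('corner','rr','fr','fl')])
a=src-src.mean(0);b=dst-dst.mean(0);th=np.arctan2((a[:,0]*b[:,1]-a[:,1]*b[:,0]).sum(),(a*b).sum());c=dst.mean(0)
M=np.array([[np.cos(th),-np.sin(th)],[np.sin(th),np.cos(th)]])
print('chuck',c,np.degrees(th));
for k in p: print(k,p[k].round(1),((p[k]-c)@M).round(1))
E
```

```text
chuck [573.97947536 -44.58994249] -9.199958610171329
corner [671.9  92.2] [ 74.8 150.7]
rr [ 625.8 -207.1] [  77.1 -152.1]
fr [ 474.9 -178.5] [ -76.4 -148. ]
fl [523.3 115. ] [-75.5 149.4]
ring [ 577.2 -114. ] [ 14.3 -68. ]
hole [ 575.6 -113. ] [ 12.5 -67.2]
small [526.9 -25.9] [-49.5  10.9]
knob [ 493.1 -195.2] [ -55.8 -161.6]
barL [551.9  89.8] [-43.3 129.1]
barR [542.8  18.9] [-40.9  57.7]
```

```bash
cat >> h.py <<'E'
C=np.array([574.,-44.6]);TH=np.radians(-9.2)
M=np.array([[np.cos(TH),-np.sin(TH)],[np.sin(TH),np.cos(TH)]])
def go(cx,cy,z,zdir):
    """TCP target in chuck mm, bench z mm, wanted heading of tool z (deg from chuck x); prints shift/turn from now"""
    s=manip.state();q=s['tool_rot'];T=R.from_quat([q[1],q[2],q[3],q[0]]).as_matrix()
    t=np.append(C+M@[cx,cy],z);p=s['tool_pos']*1000
    h=np.degrees(np.arctan2(T[1,2],T[0,2]));dh=(TH*180/np.pi+zdir-h+180)%360-180
    print('tool in chuck',((p[:2]-C)@M).round(1),p[2].round(1),'z heading(chuck)',round(h-np.degrees(TH),1),
      'shift',(T.T@(t-p)).round(1),'turn',round(-np.radians(dh),3),'F chuck',(s['contact_force'][:2]@M).round(2),s['contact_force'][2].round(2),'tilt',T[:,0].round(3),'q6',s['joint_pos'][5].round(2),'t',s['time'])
E
python3 -c "
from h import *
go(-40,-67.5,150,0)"
```

```text
tool in chuck [-487.8  570.7] 230.2 z heading(chuck) -7.9 shift [  81.1 -570.3  531.5] turn -0.138 F chuck [0.84 0.46] -0.21 tilt [-0.001 -0.002 -1.   ] q6 -0.12 t 0.1
```

Request:
play_rows:
  plan:
    - [0, -36, 34, 0, 1]
    - [0, -72, 67, 0, 1]
    - [0, -108, 100, 0, 1]
    - [0, -144, 134, 0, 1]
    - [0, -180, 167, 0, 1]
    - [0, -216, 200, -0.05, 1]
    - [0, -252, 234, -0.1, 1]
    - [0, -285, 265, -0.138, 1]

```text
time: 1.1
tool_pos: [0.3535, 0.2453, 0.2309]
tool_rot: [0.705, 0.056, 0.705, -0.056]
contact_force: [0.5, 0.1, -0.3]
gripper_width: 0.0
```

```bash
python3 -c "
from h import *
go(-40,-67.5,150,0)"
```

```text
tool in chuck [-264.   250.9] 230.9 z heading(chuck) 0.1 shift [  80.9 -318.6  223.7] turn 0.001 F chuck [0.5 0.2] -0.34 tilt [-0. -0. -1.] q6 -0.98 t 1.1
```

Request:
play_rows:
  plan:
    - [0, -45, 32, 0, 1]
    - [0, -90, 64, 0, 1]
    - [0, -135, 96, 0, 1]
    - [0, -180, 128, 0, 1]
    - [20, -225, 160, 0, 1]
    - [40, -270, 192, 0, 1]
    - [60, -318, 222, 0, 1]
    - [80, -318, 222, 0, 1]

```text
time: 2.1
tool_pos: [0.5221, -0.1056, 0.1502]
tool_rot: [0.704, 0.058, 0.705, -0.058]
contact_force: [-0.8, -0.1, -0.4]
gripper_width: -0.001
```

```bash
python3 -c "
from h import *
go(-28,-67.5,62,0)
d=shot('wrist','w1.png')
P=cloud(fix(d));print(np.median(P[...,2][P[...,2]>0.03]))
print(d['origin'])"
```

```text
tool in chuck [-41.5 -68.5] 150.2 z heading(chuck) -0.3 shift [88.2  1.1 13.5] turn -0.005 F chuck [-0.76 -0.26] -0.37 tilt [-0.001 -0.    -1.   ] q6 -1.74 t 2.1
0.05611807495940768
[ 0.45119459 -0.09408002  0.29201823]
```

View pics/w1.png

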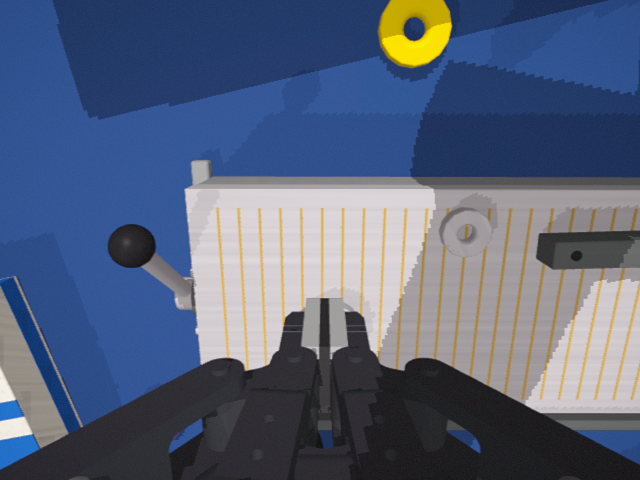

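Wrist view: shut fingertips at about (325,300), with the spacer just beyond and below them, its near edge at about (345,290). The knob is at (131,245), the small ring at (466,232) and the bar at (590,250). I'll cross-check these against the top-view pose.

```bash
python3 - <<'E'
from h import *
d=fix(np.load('pics/w1.npz'))
for n,u,v,z in(('fr',189,187,56),('small',466,232,66),('knob',131,245,99),('ringtopnear',345,289,66),('ringright',371,312,66)):
    p=onz(d,u,v,z/1000)[:2]*1000;print(n,((p-C)@M).round(1))
P=cloud(d);m=(P[...,2]>.0625)&(P[...,2]<.070)
q=(P[m][:,:2]*1000-C)@M;k=(np.abs(q-[13.5,-67.5])<40).all(1);q=q[k];print(len(q),q.min(0),q.max(0))
# top view ring pts by depth
d=fix(np.load('pics/top1.npz'));P=cloud(d);m=(P[...,2]>.062)&(P[...,2]<.070)
q=(P[m][:,:2]*1000-C)@M;k=(np.abs(q-[13.5,-67.5])<32).all(1);q=q[k];print(len(q),q.min(0),q.max(0),cv2.minEnclosingCircle(q.astype(np.float32)))
E
```

```text
fr [ -77.  -144.8]
small [-52.7   9.9]
knob [ -55.9 -161.4]
ringtopnear [-18.9 -57. ]
ringright [ -4.2 -41.5]
15 [ -7.19796972 -57.43644419] [ -4.04328378 -53.16708007]
158 [ -7.93489763 -95.99024938] [ 35.33697805 -38.01277605] ((23.066680908203125, -66.89865112304688), 31.384078979492188)
```

Request:
play_rows:
  plan:
    - [30, 1.5, 9, 0, 1]
    - [55, 1.5, 9, 0, 1]
    - [75, 1.5, 9, 0, 1]
    - [85, 1.5, 9, 0, 1]
    - [90, 1.5, 9, 0, 1]
    - [90, 1.5, 9, 0, 1]

```text
time: 2.9
tool_pos: [0.531, -0.1025, 0.0617]
tool_rot: [0.705, 0.057, 0.705, -0.057]
contact_force: [-0.9, 0.2, -0.1]
gripper_width: 0.001
```

```bash
python3 -c "
from h import *
go(20,-67,60,0)"
```

```text
tool in chuck [-33.2 -64. ] 61.7 z heading(chuck) -0.0 shift [ 1.8 -3.  53.2] turn -0.0 F chuck [-0.9   0.07] -0.11 tilt [ 0.001 -0.    -1.   ] q6 -1.74 t 2.9
```

Request:
play_rows:
  plan:
    - [1, -3, 0, 0, 1]
    - [1, -3, 5, 0, 1]
    - [1, -3, 10, 0, 1]
    - [1, -3, 15, 0, 1]
    - [1, -3, 20, 0, 1]
    - [1, -3, 25, 0, 1]
    - [1, -3, 30, 0, 1]
    - [1, -3, 35, 0, 1]

```text
time: 3.9
tool_pos: [0.5651, -0.1111, 0.0602]
tool_rot: [0.705, 0.057, 0.705, -0.057]
contact_force: [-0.5, -0.4, 1.3]
gripper_width: -0.002
```

```bash
python3 -c "
from h import *
go(20,-67,60,0);shot('top','t2.png')
d=cv2.imread('pics/t2.png')[190:295,245:400];cv2.imwrite('pics/t2c.png',cv2.resize(d,None,fx=5,fy=5,interpolation=cv2.INTER_CUBIC))"
```

```text
tool in chuck [  1.8 -67.1] 60.2 z heading(chuck) -0.0 shift [ 0.2  0.1 18.2] turn -0.0 F chuck [-0.45 -0.44] 1.3 tilt [-0.  0. -1.] q6 -1.73 t 3.9
```

View pics/t2c.png

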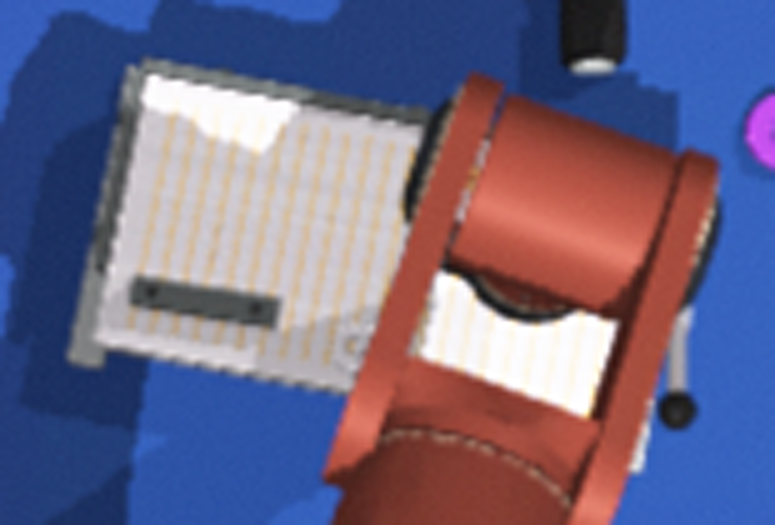

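The arm hides the ring in the top view, so I'll keep pushing and check with the scene camera.

Request:
play_rows:
  plan:
    - [0, 0, 4, 0, 1]
    - [0, 0, 8, 0, 1]
    - [0, 0, 11, 0, 1]
    - [0, 0, 13, 0, 1]
    - [0, 0, 15, 0, 1]
    - [0, 0, 16, 0, 1]
    - [0, 0, 17, 0, 1]

```text
time: 4.82
tool_pos: [0.5816, -0.1137, 0.0603]
tool_rot: [0.705, 0.057, 0.705, -0.057]
contact_force: [-0.1, 0.6, 0.0]
gripper_width: 0.0
```

```bash
python3 -c "
from h import *
go(20,-67,60,0);shot('scene','s2.png')
d=cv2.imread('pics/s2.png')[205:335,215:395];cv2.imwrite('pics/s2c.png',cv2.resize(d,None,fx=4.4,fy=4.4,interpolation=cv2.INTER_CUBIC))"
```

```text
tool in chuck [ 18.5 -67.1] 60.3 z heading(chuck) -0.0 shift [0.3 0.1 1.5] turn -0.0 F chuck [-0.2  0.6] 0.0 tilt [-0.  0. -1.] q6 -1.73 t 4.825
```

View pics/s2c.png

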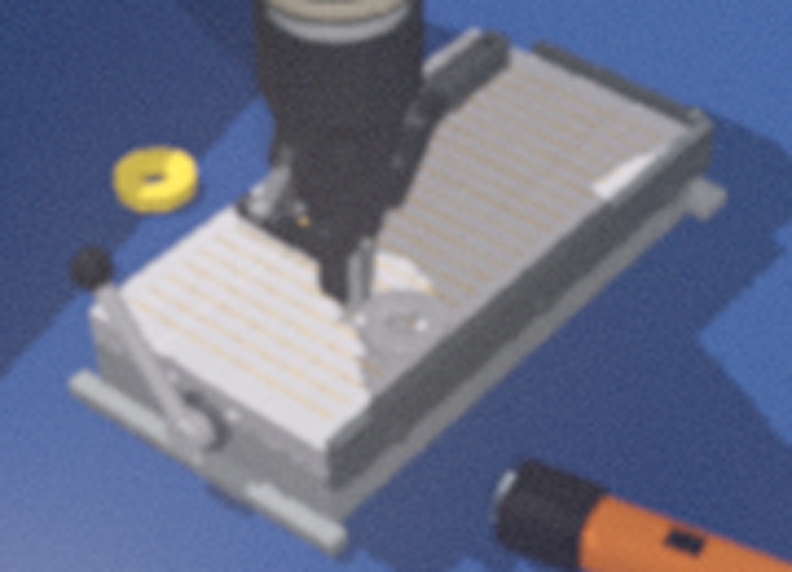

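The ring at crop (402,322) is pushed squarely and nearly touches the rail. I'll continue in 1 mm steps until the force shows contact.

Request:
play_rows:
  plan:
    - [0, 0, 1, 0, 1]
    - [0, 0, 2, 0, 1]
    - [0, 0, 2.5, 0, 1]
    - [0, 0, 2.5, 0, 1]

```text
time: 5.38
tool_pos: [0.5824, -0.1138, 0.0596]
tool_rot: [0.703, 0.057, 0.706, -0.057]
contact_force: [-6.2, 0.6, 2.4]
gripper_width: -0.0
```

Request:
play_rows:
  plan:
    - [0, 0, -8, 0, 1]
    - [0, 0, -16, 0, 1]
    - [-20, 0, -16, 0, 1]
    - [-40, -10, -16, 0.17, 1]
    - [-40, -30, -10, 0.34, 1]
    - [-40, -45, 0, 0.51, 1]
    - [-40, -45, 10, 0.68, 1]
    - [-40, -45, 20, 0.85, 1]

```text
time: 6.38
tool_pos: [0.5978, -0.1625, 0.1024]
tool_rot: [0.619, 0.344, 0.617, -0.344]
contact_force: [0.1, -0.4, 0.4]
gripper_width: -0.001
```

```bash
python3 -c "
from h import *
go(44.5,-112,100,-105)"
```

```text
tool in chuck [  42.3 -112.6] 102.4 z heading(chuck) -49.1 shift [2.4 2.1 1. ] turn 0.976 F chuck [ 0.13 -0.43] 0.42 tilt [ 0.003 -0.001 -1.   ] q6 -0.94 t 6.375
```

Request:
play_rows:
  plan:
    - [0, 1, 0, 0.17, 1]
    - [0, 1, 0, 0.34, 1]
    - [0, 1, 0, 0.51, 1]
    - [0, 1, 0, 0.68, 1]
    - [0, 1, 0, 0.85, 1]
    - [0, 1, 0, 0.976, 1]
    - [0, 1, 0, 0.976, 1]

```text
time: 7.25
tool_pos: [0.5982, -0.1616, 0.1021]
tool_rot: [0.387, 0.593, 0.386, -0.592]
contact_force: [0.4, 0.2, -0.6]
gripper_width: 0.0
```

```bash
python3 -c "
from h import *
go(44.5,-112,60,-105)
shot('wrist','w2.png')"
```

```text
tool in chuck [  42.6 -111.6] 102.1 z heading(chuck) -104.6 shift [42.1  1.8 -0.1] turn 0.008 F chuck [0.35 0.29] -0.59 tilt [ 0.002 -0.001 -1.   ] q6 0.03 t 7.25
```

View pics/w2.png

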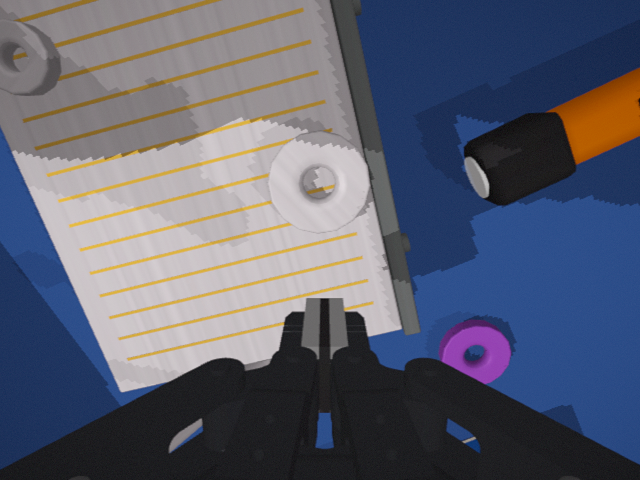

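The ring at (319,182) touches the rail on its right side, and the fingertip sits right behind it at (325,300). I'll measure its chuck position and check the rail line from here.

```bash
python3 - <<'E'
from h import *
d=fix(np.load('pics/w2.npz'))
for n,u,v,z in(('ring',319,182,66),('hole',319,181,66),('railendtop',408,333,63),('chuck rr at top',401,329,56),('rail far inner',318,0,56),('fr',122,391,56)):
    p=onz(d,u,v,z/1000)[:2]*1000;print(n,((p-C)@M).round(1))
E
```

```text
ring [ 52.7 -66.3]
hole [ 52.9 -65.9]
railendtop [  75.5 -147.4]
chuck rr at top [  73.1 -148.4]
rail far inner [70.3  2.4]
fr [ -74.2 -146.8]
```

Request:
play_rows:
  plan:
    - [15, 1.8, 0, 0, 1]
    - [28, 1.8, 0, 0, 1]
    - [37, 1.8, 0, 0, 1]
    - [42, 1.8, 0, 0, 1]
    - [42, 0.5, -5, 0, 1]
    - [42, -0.8, -9.7, 0, 1]
    - [42, -1.6, -12.5, 0, 1]

```text
time: 8.18
tool_pos: [0.6014, -0.1488, 0.0589]
tool_rot: [0.386, 0.593, 0.386, -0.592]
contact_force: [-0.0, -1.2, 0.1]
gripper_width: -0.001
```

```bash
python3 -c "
from h import *
go(44.5,96,60,-105)"
```

```text
tool in chuck [ 43.7 -98.5] 58.9 z heading(chuck) -104.6 shift [  -1.1  -48.3 -188.4] turn 0.007 F chuck [ 0.15 -1.14] 0.1 tilt [ 0.001 -0.    -1.   ] q6 0.05 t 8.175
```

Request:
play_rows:
  plan:
    - [-1, -1.3, -5, 0, 1]
    - [-1, -3, -11, 0, 1]
    - [-1, -5, -18, 0, 1]
    - [-1, -7, -26, 0, 1]
    - [-1, -9, -34, 0, 1]
    - [-1, -11, -42, 0, 1]
    - [-1, -13, -50, 0, 1]
    - [-1, -15, -58, 0, 1]

```text
time: 9.18
tool_pos: [0.6108, -0.0895, 0.0593]
tool_rot: [-0.386, -0.592, -0.386, 0.592]
contact_force: [-0.9, 0.3, 0.3]
gripper_width: -0.001
```

```bash
cat >> h.py <<'E'
def ringpos(f):
    d=fix(shot('wrist',f));P=cloud(d);m=((P[...,2]>.064)&(P[...,2]<.0675)).astype(np.uint8);m[285:]=0
    n,l,s,_=cv2.connectedComponentsWithStats(m)
    for k in range(1,n):
        if s[k,4]>600:
            q=(P[l==k][:,:2]*1000-C)@M; c,r=cv2.minEnclosingCircle(q.astype(np.float32));print('blob',s[k,4],np.round(c,1),round(r,1))
E
python3 -c "
from h import *
go(44.5,96,60,-105);ringpos('w3.png')"
```

```text
tool in chuck [ 43.5 -38.4] 59.3 z heading(chuck) -104.6 shift [  -0.7  -33.  -130.3] turn 0.006 F chuck [-0.94  0.14] 0.25 tilt [-0.  0. -1.] q6 0.15 t 9.175
blob 9328 [52.8 -6.9] 21.9
blob 2199 [-48.8  11.9] 12.9
```

View pics/w3.png

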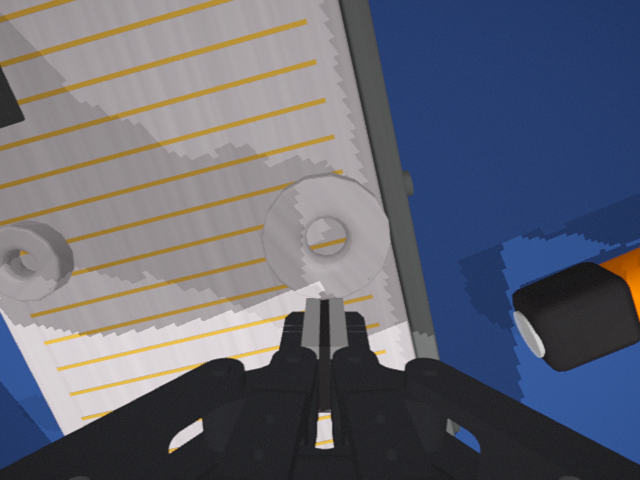

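The ring at (326,236) still touches the rail, centred on the fingertip face, and depth puts it at chuck (52.8, -6.9). I'll continue the slide.

Request:
play_rows:
  plan:
    - [-0.5, -2, -8, 0, 1]
    - [-0.5, -4, -16, 0, 1]
    - [-0.5, -6, -24, 0, 1]
    - [-0.5, -8, -32, 0, 1]
    - [-0.5, -10, -40, 0, 1]
    - [-0.5, -12, -48, 0, 1]
    - [-0.5, -14, -56, 0, 1]
    - [-0.5, -16, -64, 0, 1]

```text
time: 10.22
tool_pos: [0.622, -0.0245, 0.0598]
tool_rot: [-0.386, -0.592, -0.386, 0.592]
contact_force: [0.3, -0.2, 0.3]
gripper_width: 0.003
```

```bash
python3 -c "
from h import *
go(44.5,96,60,-105);ringpos('w4.png')"
```

```text
tool in chuck [44.2 27.5] 59.8 z heading(chuck) -104.6 shift [ -0.2 -17.  -66.4] turn 0.006 F chuck [ 0.28 -0.14] 0.26 tilt [ 0. -0. -1.] q6 0.26 t 10.225
blob 1249 [-34.5  93.9] 28.9
blob 9273 [53.4 59.1] 22.0
```

Request:
play_rows:
  plan:
    - [0, -2, -8, 0, 1]
    - [0, -4, -16, 0, 1]
    - [0, -6, -24, 0, 1]
    - [0, -8, -32, 0, 1]
    - [0, -10, -40, 0, 1]
    - [0, -12, -48, 0, 1]
    - [0, -13.5, -54, 0, 1]
    - [0, -14.5, -58, 0, 1]

```text
time: 11.28
tool_pos: [0.6322, 0.0342, 0.0598]
tool_rot: [-0.386, -0.592, -0.386, 0.592]
contact_force: [-0.2, -0.7, -0.3]
gripper_width: -0.0
```

```bash
python3 -c "
from h import *
go(44.5,96,60,-105);ringpos('w5.png')"
```

```text
tool in chuck [44.8 87.1] 59.8 z heading(chuck) -104.6 shift [-0.2 -2.6 -8.5] turn 0.007 F chuck [-0.09 -0.74] -0.29 tilt [ 0. -0. -1.] q6 0.35 t 11.275
blob 9262 [ 53.7 118.8] 21.8
```

Request:
play_rows:
  plan:
    - [0, -0.5, -2, 0, 1]
    - [0, -1, -4, 0, 1]
    - [0, -1.5, -6, 0, 1]
    - [0, -1.8, -7, 0, 1]
    - [0, -2, -8, 0, 1]
    - [0, -2, -8, 0, 1]

```text
time: 12.08
tool_pos: [0.6335, 0.042, 0.0598]
tool_rot: [0.386, 0.593, 0.386, -0.592]
contact_force: [0.3, 0.2, -0.1]
gripper_width: 0.001
```

```bash
python3 -c "
from h import *
go(44.5,96,60,-105);ringpos('w6.png')"
```

```text
tool in chuck [44.9 95.1] 59.8 z heading(chuck) -104.6 shift [-0.2 -0.6 -0.8] turn 0.006 F chuck [0.22 0.25] -0.05 tilt [ 0.  0. -1.] q6 0.37 t 12.075
blob 9324 [ 53.7 126.9] 21.8
```

Request:
play_rows:
  plan:
    - [0, -0.3, -1, 0, 1]
    - [0, -0.5, -2, 0, 1]
    - [0, -0.5, -2, 0, 1]

```text
time: 12.5
tool_pos: [0.6339, 0.0441, 0.0598]
tool_rot: [0.386, 0.593, 0.386, -0.592]
contact_force: [0.4, 0.2, 0.9]
gripper_width: 0.002
```

Request:
play_rows:
  plan:
    - [0, -0.2, -0.7, 0, 1]
    - [0, -0.4, -1.5, 0, 1]
    - [0, -0.4, -1.5, 0, 1]

```text
time: 12.88
tool_pos: [0.6339, 0.0448, 0.0598]
tool_rot: [-0.386, -0.592, -0.386, 0.593]
contact_force: [-2.1, -4.5, 0.7]
gripper_width: 0.0
```

Request:
play_rows:
  plan:
    - [0, -0.2, -0.8, 0, 1]
    - [0, -0.2, -0.8, 0, 1]

```text
time: 13.12
tool_pos: [0.6339, 0.045, 0.0598]
tool_rot: [-0.387, -0.592, -0.385, 0.593]
contact_force: [-1.8, -6.7, 1.0]
gripper_width: 0.001
```

```bash
python3 -c "
from h import *
go(44.5,60,140,-105);ringpos('w7.png')"
```

```text
tool in chuck [44.9 98. ] 59.8 z heading(chuck) -104.6 shift [-80.1   9.3  37.1] turn 0.006 F chuck [-0.72 -6.89] 0.95 tilt [-0.001 -0.003 -1.   ] q6 0.37 t 13.125
blob 9237 [ 53.8 129.3] 21.8
```

View pics/w7.png

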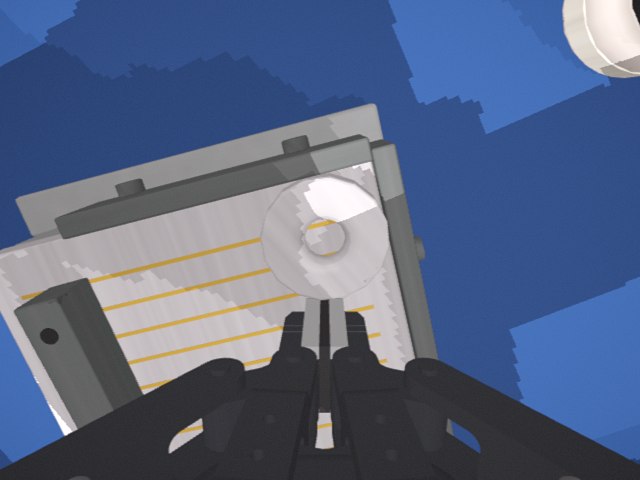

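The ring at (325,237) sits in the corner, touching the rail on the right and the end stop at the top. The reaction is about 7 N, and the bar is untouched. I'll back off along the face normal, lift, and go to the lever.

Request:
play_rows:
  plan:
    - [0, 0, 5, 0, 1]
    - [0, 0, 12, 0, 1]
    - [-20, 0, 20, 0, 1]
    - [-50, 0, 25, 0, 1]
    - [-80, 0, 30, 0, 1]
    - [-90, 0, 50, 0.15, 1]
    - [-90, 0, 70, 0.3, 1]
    - [-90, 0, 90, 0.45, 1]

```text
time: 14.18
tool_pos: [0.5981, -0.0367, 0.152]
tool_rot: [0.243, 0.665, 0.242, -0.663]
contact_force: [0.4, -0.8, 0.5]
gripper_width: 0.003
```

```bash
python3 -c "
from h import *
go(-98,-162,150,180)"
```

```text
tool in chuck [22.5 11.7] 152.0 z heading(chuck) -130.7 shift [  1.6  21.8 210.3] turn 0.861 F chuck [ 0.5  -0.73] 0.47 tilt [ 0.003 -0.    -1.   ] q6 0.69 t 14.175
```

Request:
play_rows:
  plan:
    - [0, 3, 30, 0.12, 1]
    - [0, 6, 60, 0.25, 1]
    - [0, 9, 90, 0.38, 1]
    - [0, 12, 120, 0.5, 1]
    - [0, 15, 150, 0.63, 1]
    - [0, 18, 180, 0.75, 1]
    - [0, 21.5, 208, 0.861, 1]
    - [0, 21.5, 208, 0.861, 1]

```text
time: 15.18
tool_pos: [0.453, -0.1883, 0.1513]
tool_rot: [-0.056, 0.706, -0.056, -0.704]
contact_force: [1.4, 0.2, 0.1]
gripper_width: -0.002
```

```bash
python3 -c "
from h import *
go(-98,-162,90,180);shot('wrist','w8.png')"
```

```text
tool in chuck [ -96.5 -161.2] 151.3 z heading(chuck) 180.1 shift [61.3  0.8  1.7] turn 0.002 F chuck [1.36 0.42] 0.08 tilt [ 0.002 -0.001 -1.   ] q6 1.18 t 15.175
```

View pics/w8.png

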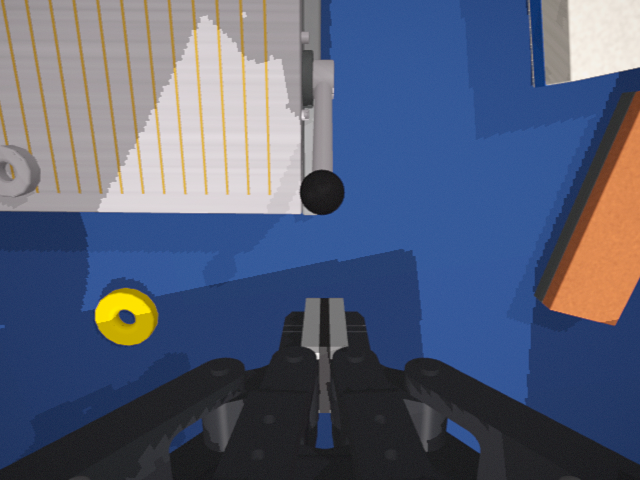

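The knob at (322,192) is straight ahead of the fingertip at (325,300). I'll descend and approach it.

Request:
play_rows:
  plan:
    - [20, 0.5, 0, 0, 1]
    - [40, 0.5, 0, 0, 1]
    - [57, 0.5, 0, 0, 1]
    - [57, 0.5, -5, 0, 1]
    - [57, 0.5, -10, 0, 1]
    - [57, 0.5, -15, 0, 1]
    - [57, 0.5, -20, 0, 1]

```text
time: 16.1
tool_pos: [0.4725, -0.1908, 0.0936]
tool_rot: [0.055, -0.704, 0.055, 0.706]
contact_force: [-9.7, 1.6, 7.7]
gripper_width: 0.002
```

```bash
python3 -c "
from h import *
go(36.5,-162,95,180)"
```

```text
tool in chuck [ -76.8 -160.5] 93.6 z heading(chuck) 180.3 shift [  -1.8    2.  -113.3] turn 0.005 F chuck [-9.82  0.06] 7.74 tilt [-0.003  0.    -1.   ] q6 1.2 t 16.1
```

Request:
play_rows:
  plan:
    - [-6.4, 1, -9, 0, 1]
    - [-11.5, 1, -19, 0, 1]
    - [-15, 1, -29, 0, 1]
    - [-17.5, 1, -39, 0, 1]
    - [-19, 1, -49, 0, 1]
    - [-19, 1, -59, 0, 1]
    - [-18, 1, -69, 0, 1]
    - [-16, 1, -79, 0, 1]

```text
time: 17.1
tool_pos: [0.5516, -0.2041, 0.1085]
tool_rot: [-0.055, 0.705, -0.055, -0.705]
contact_force: [-1.3, 0.7, 1.1]
gripper_width: 0.001
```

```bash
python3 -c "
from h import *
go(36.5,-162,95,180)
P=cloud(fix(shot('wrist','w9.png')))"
```

```text
tool in chuck [   3.4 -161. ] 108.5 z heading(chuck) 180.3 shift [ 13.5   1.1 -33.1] turn 0.004 F chuck [-1.42  0.5 ] 1.12 tilt [ 0. -0. -1.] q6 1.25 t 17.1
```

Request:
play_rows:
  plan:
    - [3, 0, -8, 0, 1]
    - [7, 0, -16, 0, 1]
    - [10, 0, -22, 0, 1]
    - [13, 0, -27, 0, 1]
    - [15, 0, -30, 0, 1]
    - [16, 0, -32, 0, 1]

```text
time: 17.9
tool_pos: [0.5824, -0.209, 0.0925]
tool_rot: [0.055, -0.705, 0.055, 0.705]
contact_force: [-1.6, -0.5, -0.2]
gripper_width: -0.002
```

```bash
python3 -c "
from h import *
go(36.5,-162,95,180)"
```

```text
tool in chuck [  34.6 -160.9] 92.5 z heading(chuck) 180.2 shift [-2.5  1.1 -1.9] turn 0.004 F chuck [-1.53 -0.73] -0.16 tilt [-0.001  0.    -1.   ] q6 1.26 t 17.9
```

Request:
play_rows:
  plan:
    - [0, 0, -1, 0, 1]
    - [0, 0, -2, 0, 1]
    - [0, 0, -2.5, 0, 1]
    - [0, 0, -2.5, 0, 1]

```text
time: 18.4
tool_pos: [0.5832, -0.209, 0.0921]
tool_rot: [0.055, -0.703, 0.055, 0.707]
contact_force: [-7.6, 0.0, 1.9]
gripper_width: -0.003
```

Request:
play_rows:
  plan:
    - [0, 0, -1, 0, 1]
    - [0, 0, -2, 0, 1]
    - [0, 0, -2, 0, 1]

```text
time: 18.77
tool_pos: [0.5834, -0.2091, 0.092]
tool_rot: [0.056, -0.701, 0.055, 0.708]
contact_force: [-13.0, 2.0, 5.2]
gripper_width: -0.002
```

That's the hard stop. I'll back off toward the robot, lift clear and check.

Request:
play_rows:
  plan:
    - [0, 0, 6, 0, 1]
    - [0, 0, 16, 0, 1]
    - [-30, 0, 25, 0, 1]
    - [-70, 0, 40, 0, 1]
    - [-110, 0, 90, 0, 1]
    - [-140, 0, 150, 0, 1]
    - [-150, 0, 200, 0, 1]
    - [-150, 0, 220, 0, 1]

```text
time: 19.77
tool_pos: [0.3686, -0.1754, 0.2448]
tool_rot: [-0.054, 0.707, -0.056, -0.703]
contact_force: [-0.6, 0.4, 0.4]
gripper_width: 0.005
```

```bash
python3 - <<'E'
from h import *
go(0,0,200,180)
d=fix(shot('top','t3.png'));P=cloud(d)
a=d['img'][190:295,245:400][:,:,::-1];a=cv2.resize(a,None,fx=3,fy=3,interpolation=cv2.INTER_CUBIC)
e=fix(shot('scene','s3.png'));b=cv2.resize(e['img'][190:330,215:415][:,:,::-1],None,fx=1.55,fy=2.25*1.0,interpolation=cv2.INTER_CUBIC)
cv2.imwrite('pics/final.png',np.hstack([a,b[:315]]))
E
```

```text
tool in chuck [-181.9 -162. ] 244.8 z heading(chuck) 180.2 shift [  45.4 -161.4 -182.2] turn 0.004 F chuck [-0.69  0.29] 0.35 tilt [ 0.005 -0.003 -1.   ] q6 1.1 t 19.775
```

View pics/final.png

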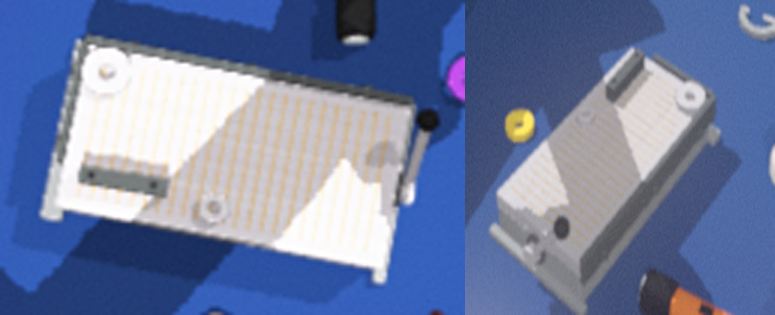

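The ring at (106,71) is in the corner, the lever leans away with its knob at (428,119), and the bar and small ring are where they were. One numeric check, then I'll hand in.

```bash
python3 - <<'E'
from h import *
d=fix(np.load('pics/t3.npz'))
for n,u,v,z in(('ring',106,71,.066),('knob',428,119,.099),('small',212,208,.066)):
    p=onz(d,245+(u-1)/3,190+(v-1)/3,z)[:2]*1000;print(n,((p-C)@M).round(1))
print(manip.job_done())
E
```

```text
ring [ 53.1 128.5]
knob [  57.9 -161.9]
small [-51.7  11.2]
the job is handed in; nothing more can be done
None
```

The spacer ring is seated in the chuck corner and the magnet lever is over at its far stop. The job was handed in after about 20 s of robot time.

- **Ring:** I pushed it straight back to the rail with the shut fingertips (about 6 N at contact). I then slid it left along the rail with a tilted fingertip face until it met the end stop (about 7 N). The final top view puts it at chuck (53.1, 128.5) mm; the target was (53, 128). The last close-up put it at (53.8, 129.3), within the roughly 2 mm calibration.
- **Lever:** I pushed the knob over the top until the force rose to about 13 N, which I took as the hard stop. The final view puts the knob at chuck x 57.9 mm; fully on is about 58.
- **Everything else:** The small ring measured within about 2 mm of its first position. The bar, torch and look-alike rings showed no visible change in the final crops. I did not re-check the wrench, carton or oilstone, and the jar and micrometer show only at the edge of that picture; the arm did not go near any of them. The robot was clear of everything at hand-in.

No check failed. The one reading that disagreed was a rough line along the rail in a close-up, suggesting the chuck could be about 1 degree off my estimate. The ring stayed on the rail throughout, so it made no difference.

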